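# Drop the round bar upright into the catch cup

## Robot

A 6-joint arm with a two-finger parallel gripper is mounted at the origin on a cart in front of the work surface, level with it; the furniture and walls round the work are solid. World frame = base frame: x ahead of the robot, y to its left, z up, the work surface at z = 0. Lengths are in m, angles in degrees, forces in N, time in s.
With the tool pointing down it reaches from about 0.3 to 0.75 m from the base axis. Payload 8.5 kg.
Tool frame: the origin (TCP) lies at the very end of the fingers, on their centre line; the grasp point (between the pads) lies 19 mm behind it; z points along the fingers, y is the line along which they close (so a half turn about z gives the same grasp; the last joint's range is limited). The gripper opens to 85 mm and grips with 20 to 120 N. Pads are 22 mm wide; open, the fingers measure 114 mm over their backs; the gripper's body (76 mm by 85 mm) begins 54 mm behind the grasp point. The pads swing forward as they close: fully open they stand 13 mm farther back than shut.
Start: joints at [-80.976, 21.807, 74.336, -0, 83.858, -12.336], TCP at [0.2, -0.512, 0.231] pointing down, gripper open.
Joint ranges: [-178.18, 178.18], [-50.72, 133.34], [12.68, 142.11], [-81.47, 261.47], [9.98, 163.14], [-165.26, 165.26]. Speed limits (degrees/s): [136.94, 136.94, 180, 180, 180, 180].

## Interface

Orientations are given as a 3x3 rotation matrix whose columns are the frame's x, y, z axes.
In Python, from rig import env, optics, spotter gives the robot as it stands.
- The arm moves only by the shell command python3 -m crank 'ROWS' [FORCE]. ROWS is JSON, one flat list of numbers, 5 for each row, row after row: the finger opening in cm, from 0 to 8.54, then the shift along the tool's x, y, z in cm, then the turn about the tool's z in rad. A call has exactly 8 rows; each row shifts and turns the commanded pose from where the row before left it, along the tool's axes as they then stand; what a row does not reach is not made up. A row lasts 1/12 s, in which the tool goes at most 41.7 mm and 7.16 degrees, less where a joint would pass 70% of its speed; a pose out of reach is approached as far as the arm can. A call is refused whole if a number of a shift passes 4.17 or a number of a turn 0.125, either way. A call with a gripper value outside its range is refused whole. The fingers move at their own pace and stop on an object; FORCE is the grip in N (left out, the last holds). Time passes only in rows, so rows that do not move let the fingers close, or fill a call up. It gives the time, the measured TCP pose, the force, the opening and the grip force at its end, in the units of the state.
- env.observe(): the state, without advancing time (a new reading comes with each control period).
- optics.get_image(name): name is "scene" or "side" or "wrist"; returns a dict with "color" (480x640x3 uint8, red, green, blue), "intrinsics" (3x3 intrinsics, pixels), "pose" (4x4, takes a point from camera to world coordinates). Camera axes: x right, y up, looking along -z (the intrinsics and any distortion apply to the point x, -y, -z); pixel columns grow to the right and rows downward; lengths in m; the calibration is good to about 2 mm. A picture is of the moment at which its call begins. There is no depth.
- env.close_job(): hands the job in; it is judged then, once.
Trained networks look in a picture, given as the dict that the camera call returned (one of the last four; its "shot" number tells which), for a name from the list of things; names that differ only in an ending like _2 or _b are one class to them, and where a whole thing is asked for, a point or a joint stands for the part that bears it (a point fixed in the world has none). Each returns a list of dicts, best first, with "score" (0 to 1); they miss things now and then, are a little off and sometimes report something else, mostly with a low value. They report only what shows in the picture. A call takes as long as a camera call. They do not tell look-alikes from the thing itself.
- spotter.look_for(picture, query): "at" ([column, row] as shares, 0 to 1, of the picture: columns of its width, rows of its height, amid what is visible of it).
The state is a dict: "time_s": time; "q": joint angles; "qvel": joint speeds; "joint_efforts": joint torques, N m; "position": TCP position; "tool_rot": TCP orientation; "ft_force": force on the tool from outside, world axes, zero at the start; "wrist_torque": the same for the moment, N m; "grip_width": finger opening in m; "gripper_force": force on a finger pad.
Only numpy, scipy, OpenCV 4.12 (cv2) and the standard library are available. Lean on these libraries where they do the work, as an engineer would, in place of code of your own. Each camera call takes 0.05 s, during which the arm holds its last target. There are 200 camera calls.

## Task

The loose cover plate of the bar rack hides three lanes: one holds a plain round steel bar, the others a paint marker and a square dressing stick. Slide the cover along its rails all the way back to the rear stops, slide the catch cup by its knob until it stands in front of the lane with the bar, and push the bar off the end of its lane so that it drops end-down and stands in the cup. Then slide the cover fully home over the lanes; the cover stays on its rails, the bar is pushed and never picked up, and the marker and the stick are left lying where they are.

Things in the scene. Friction and masses are not known exactly. Their poses are not given: they have to be found in the camera images.
- rack: fixed blue/grey sheet-metal bar rack, 158 mm wide (own x), 370 mm long (own y), on the bench. Origin: at bench height under the cover's home position. Own +y runs along the lanes towards the open exit edge at y = 85 mm; +x runs across them, away from the robot. Side walls (x 55 to 79 mm either side) carry the cover on ledges 210 mm above the bench, between lips 218 mm high, with stops at both ends
- lane_mid (a point): middle of the middle lane, on its floor, 180 mm above the bench, at rack x = y = 0. Three lanes side by side along the rack's y, centre lines at x = -40, 0, +40 mm, each 30 mm wide between ribs only 6 mm high. The floor ends at the exit edge (y = 85 mm, open) and runs back to y = -285 mm with no wall behind the items
- cover: loose aluminium cover plate, 142 mm (x) by 150 mm (y) by 4 mm, about 0.3 kg, lying on the rack's ledges; origin at the centre of its underside, axes like the rack's. Slides along the rack's y with 2 mm play at each side. Home against the front stops: rack y between about -4 and +2 mm; fully back at the rear stops: rack y about -203 mm
- cover_handle (a point): centre of the black bar handle across the middle of the cover: 80 mm long (x), 12 mm thick (y), 14 mm high, on two thin posts; centre 30 mm above the plate's underside, 240 mm above the bench, 19 mm free below the bar. Directly above the cover's origin
- bar: the plain round bright steel bar, 20 mm diameter, 125 mm long along its own y, about 0.31 kg, oiled and slippery on the lane floor; origin on its surface at mid-length. Pushed slowly (below about 100 mm/s) along its lane it tips once its centre is 0 to 15 mm past the exit edge and slides by itself down into the cup, if the cup is there
- bar_center (a point): centre of the round bar. At the start the bar lies along one of the three lanes under the cover, centre 190 mm above the bench and within 8 mm of rack y = 0; own y axis along the bar
- marker_center (a point): centre of the white paint marker with black cap, 18 mm diameter, 133 mm long along its own y; lies in another lane; to be left alone
- stick_center (a point): centre of the dark grey square dressing stick, 25x25 mm, 120 mm long along its own y; lies in the remaining lane; to be left alone
- cup_slide (a joint): position (m) of the yellow catch cup along the rack's x, on a track in front of the exit edge: it is the rack x of the cup's middle, so -0.04, 0, +0.04 stand before the three lanes. Range -0.10 to 0.055; starts at -0.095 to -0.073 (robot's side). Slides with about 2 N and stays where left; up to 8 mm off the bar's line does no harm
- cup_knob (a point): centre of the cup's black upright knob, 20 mm diameter, 30 mm high (206 to 236 mm above the bench), behind the mouth at rack y = 217 mm; moves with the cup. The flared mouth, 54 mm wide (x), runs from the exit edge to rack y = 203 mm, rim 204 mm above the bench
- cup_floor (a point): centre of the inner floor of the cup's narrow throat, 20 mm above the bench, at rack y = 106 mm; the throat is 32 mm (x) by 30 mm (y) and about 55 mm deep, below the flared mouth; its inside is slick. The bar stands on this floor when it is in
Things that resemble listed ones, but are neither listed nor needed, are in the scene too. Of the things that look like the cover, the largest one is meant.

How it is judged:
By the outcome, as a careful person would: the job done as asked, in the order asked, and still so for the second after the job is handed in, with the robot touching nothing.
It also fails if it takes over 72 s, if anything falls off the work surface, if the arm or the gripper's body presses on something with over 40 N, if the wrist force passes 120 N, or if a joint passes its speed limit or range.

## Working session

There is one attempt and no reset: what is moved stays moved. The work goes in short steps, Python scripts to look and compute and a shell command to move; the robot and the scene stay as the last step left them, time stands still between calls to the robot, and variables do not carry over. Pictures are saved under pics/ and viewed, at most 10 in all, crops included, and the job is handed in when it is done.

```bash
ls; mkdir -p pics; cat > h.py <<'E'
import numpy as np, cv2
from rig import env, optics, spotter
def shot(n,f=None):
    p=optics.get_image(n)
    if f: cv2.imwrite('pics/'+f,p['color'][:,:,::-1])
    return p
def ray(p,uv):
    K=np.array(p['intrinsics']);T=np.array(p['pose'])
    d=np.linalg.inv(K)@[uv[0],uv[1],1]; d=T[:3,:3]@[d[0],-d[1],-d[2]]
    return T[:3,3],d
def atz(p,uv,z):
    o,d=ray(p,uv); return o+d*(z-o[2])/d[2]
def proj(p,X):
    K=np.array(p['intrinsics']);T=np.array(p['pose'])
    c=T[:3,:3].T@(np.array(X)-T[:3,3]); c=K@[c[0],-c[1],-c[2]]; return c[:2]/c[2]
E
python3 - <<'E'
from h import *
s=env.observe();print(np.round(s['tool_rot'],3),s['position'],s['time_s'])
for n in ['scene','side']:
    p=shot(n,n+'0.png'); print(n,np.round(p['pose'],3).tolist(),{k:v for k,v in p.items() if k not in('color','pose')})
    for q,z in [('cover',.212),('cover_handle',.24),('cup_knob',.221),('bar',.19),('rack',0.2)]:
        for r in spotter.look_for(p,q)[:4]:
            uv=np.array(r['at'])*[640,480]; print(q,round(r['score'],2),uv.round(),atz(p,uv,z).round(3))
E
```

```text
pics
[[ 0.931  0.364 -0.   ]
 [ 0.364 -0.931  0.002]
 [ 0.    -0.001 -1.   ]] [ 0.20027445 -0.51189897  0.23069454] 0.0
scene [[-0.994, -0.059, 0.095, 0.567], [0.111, -0.365, 0.925, 0.879], [-0.02, 0.929, 0.369, 0.527], [0.0, 0.0, 0.0, 1.0]] {'intrinsics': array([[441.90539965,   0.        , 322.87808137],
       [  0.        , 441.90539965, 233.65091358],
       [  0.        ,   0.        ,   1.        ]]), 'shot': 1}
cover 0.78 [364. 252.] [0.424 0.187 0.212]
cover 0.77 [382. 292.] [0.426 0.329 0.212]
cover 0.68 [287. 222.] [0.553 0.01  0.212]
cover_handle 0.89 [287. 226.] [0.555 0.109 0.24 ]
cover_handle 0.66 [382. 298.] [0.443 0.393 0.24 ]
cover_handle 0.64 [360. 252.] [0.443 0.248 0.24 ]
cup_knob 0.74 [348. 289.] [0.476 0.329 0.221]
rack 0.66 [314. 281.] [0.518 0.259 0.2  ]
side [[-0.956, -0.248, 0.155, 0.652], [0.293, -0.802, 0.52, 0.568], [-0.005, 0.543, 0.84, 1.107], [0.0, 0.0, 0.0, 1.0]] {'intrinsics': array([[457.58069412,   0.        , 314.701302  ],
       [  0.        , 457.58069412, 240.8980195 ],
       [  0.        ,   0.        ,   1.        ]]), 'shot': 2}
cover 0.93 [330. 194.] [ 0.409 -0.108  0.212]
cover 0.91 [292. 253.] [0.546 0.029 0.212]
cover 0.59 [355. 256.] [0.41  0.08  0.212]
cover_handle 0.87 [354. 258.] [0.423 0.1   0.24 ]
cover_handle 0.85 [290. 253.] [0.555 0.046 0.24 ]
cover_handle 0.67 [332. 193.] [ 0.41  -0.089  0.24 ]
cup_knob 0.68 [350. 306.] [0.464 0.198 0.221]
rack 0.98 [290. 282.] [0.57  0.095 0.2  ]
rack 0.16 [352. 306.] [0.456 0.19  0.2  ]
```

View pics/scene0.png

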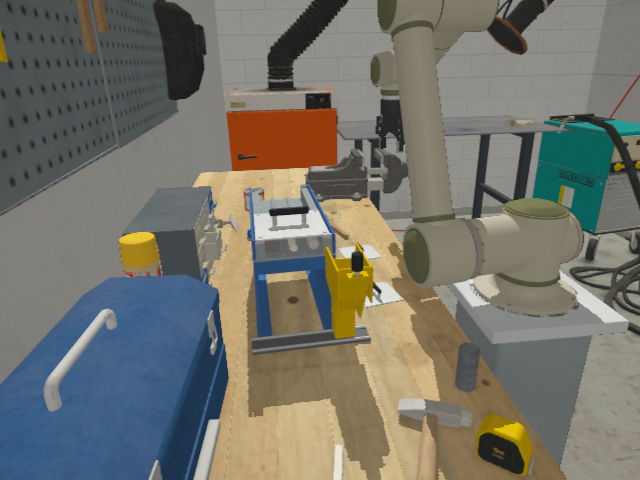

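View pics/side0.png

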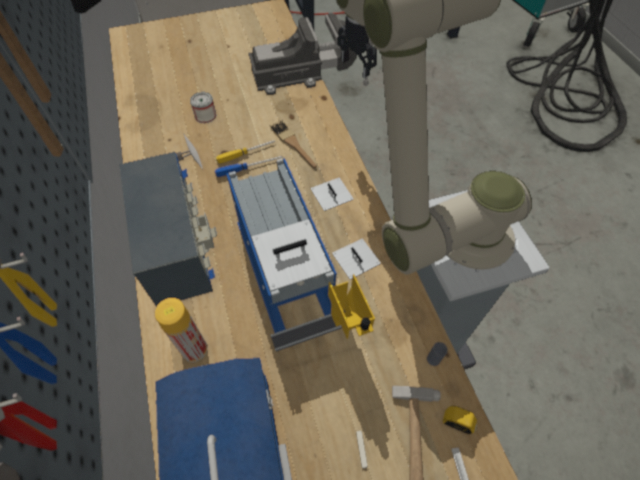

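The scene view shows the rack, with the cover at about (290,215), the handle at (289,210), and the yellow cup with its knob at (357,260). In the side view the cover is at (291,260), the handle at (291,247) and the knob at (365,323). I'll zoom in for the corners and the lane ends.

```bash
python3 - <<'E'
import cv2,numpy as np
a=cv2.imread('pics/scene0.png')[175:355,235:385]; b=cv2.imread('pics/side0.png')[155:350,220:382]
a=cv2.resize(a,None,fx=2.6,fy=2.6,interpolation=cv2.INTER_CUBIC); b=cv2.resize(b,None,fx=2.4,fy=2.4,interpolation=cv2.INTER_CUBIC)
H=max(a.shape[0],b.shape[0]); pad=lambda i:cv2.copyMakeBorder(i,0,H-i.shape[0],0,0,0)
o=np.hstack([pad(a),pad(b)]);print(a.shape,b.shape,o.shape);cv2.imwrite('pics/z0.png',o)
E
```

```text
(468, 390, 3) (468, 389, 3) (468, 779, 3)
```

View pics/z0.png

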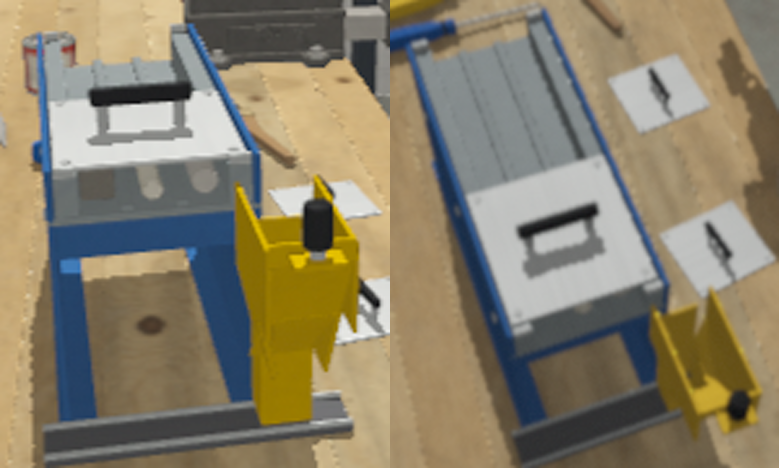

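```bash
cat > fit.py <<'E'
from h import *
from scipy.optimize import least_squares
S=lambda x,y:(235+x/2.6,175+y/2.6); D=lambda x,y:(220+(x-390)/2.4,155+y/2.4)
a=shot('scene');b=shot('side')
obs=[(b,D(558,220),(0,0,.24)),(a,S(140,94),(0,0,.24)),(b,D(519,232),(.04,0,.24)),(b,D(598,209),(-.04,0,.24)),(a,S(90,97),(.04,.006,.24)),(a,S(191,90),(-.04,0.006,.24)),
(b,D(509,323),(.071,.075,.214)),(b,D(658,281),(-.071,.075,.214)),(b,D(467,198),(.071,-.075,.214)),(b,D(601,157),(-.071,-.075,.214)),
(a,S(52,167),(.071,.075,.214)),(a,S(252,152),(-.071,.075,.214))]
def W(p,X):
    c,s=np.cos(p[2]),np.sin(p[2]); return [p[0]+c*X[0]-s*X[1],p[1]+s*X[0]+c*X[1],X[2]]
def f(p):
    r=[proj(i,W(p,X))-uv for i,uv,X in obs]
    for i,uv in [(a,S(318,225)),(b,D(738,405))]: r.append(proj(i,W(p,(p[3],.217,.223)))-uv)
    return np.ravel(r)
if __name__=='__main__':
    s=least_squares(f,[.55,.05,0.1,-.08],loss='soft_l1')
    p=s.x;print(p,np.degrees(p[2]));print(f(p).reshape(-1,2).round(1).tolist())
    for n,X in dict(handle=(0,0,.24),knob=(p[3],.217,.221)).items():print(n,np.round(W(p,X),4))
E
python3 fit.py
```

```text
[ 0.54834213  0.03049405  0.042284   -0.09142019] 2.4226946551458988
[[0.4, 0.3], [-0.2, 0.8], [-0.5, 0.4], [0.7, -0.2], [-0.7, 2.0], [0.2, 1.9], [0.9, 0.5], [-0.0, -1.1], [0.2, -1.6], [1.7, -1.1], [-0.4, 1.3], [-2.2, 1.3], [-0.5, -0.8], [0.3, -1.0]]
handle [0.5483 0.0305 0.24  ]
knob [0.4478 0.2434 0.221 ]
```

```bash
python3 -m crank '[8.5,0,0,-1.9,0.11, 8.5,0,0,-1.9,0.11, 8.5,0,0,-1.9,0.11, 8.5,0,0,-1.9,0, 8.5,0,0,-1.9,0, 8.5,0,0,-1.9,0, 8.5,0,0,-1.9,0, 8.5,0,0,-1.9,0]' 40
python3 -m crank '[8.5,2.0,-3.0,0,0, 8.5,2.0,-3.0,0,0, 8.5,2.0,-3.0,0,0, 8.5,2.0,-3.0,0,0, 8.5,2.0,-3.0,0,0, 8.5,2.0,-3.0,0,0, 8.5,2.0,-3.0,0,0, 8.5,2.0,-3.0,0,0]'
python3 -m crank '[8.5,2.0,-3.0,0,0, 8.5,2.0,-3.0,0,0, 8.5,2.0,-3.0,0,0, 8.5,2.0,-3.0,0,0, 8.5,2.0,-3.0,0,0, 8.5,2.0,-3.0,0,0, 8.5,2.0,-3.0,0,0, 8.5,0,0,0,0]'
cat > go.py <<'E'
import sys; from h import *
T=np.array([float(v) for v in sys.argv[1:4]]); s=env.observe(); R=np.array(s['tool_rot'])
print('t',s['time_s'],'pos',np.round(s['position'],4),'phi',np.degrees(np.arctan2(R[1,0],R[0,0])).round(2),'tilt',np.round(R[:2,2],3),'F',np.round(s['ft_force'],1),'w',s['grip_width'],'gf',s['gripper_force'])
print('tool cm',(R.T@(T-s['position'])*100).round(2))
E
python3 go.py .5483 .0305 .222
```

```text
time_s: 1.37
position: [0.2003, -0.512, 0.3843]
tool_rot: [[0.999, 0.043, 0.0], [0.043, -0.999, -0.0], [0.0, 0.0, -1.0]]
ft_force: [-0.5, -0.2, 0.1]
grip_width: 0.085
gripper_force: 0.0
time_s: 2.03
position: [0.3504, -0.2639, 0.3835]
tool_rot: [[0.999, 0.042, 0.0], [0.042, -0.999, -0.0], [0.0, 0.0, -1.0]]
ft_force: [0.4, 0.1, 0.5]
grip_width: 0.085
gripper_force: 0.0
time_s: 2.7
position: [0.4825, -0.0453, 0.383]
tool_rot: [[0.999, 0.048, 0.0], [0.048, -0.999, 0.001], [0.0, -0.001, -1.0]]
ft_force: [0.4, 1.1, -0.9]
grip_width: 0.0848
gripper_force: 0.0
t 2.7 pos [ 0.4825 -0.0453  0.383 ] phi 2.78 tilt [0.    0.001] F [ 0.4  1.1 -0.9] w 0.08475951259636608 gf 0.0
tool cm [ 6.94 -7.23 16.12]
```

```bash
python3 -m crank '[8.5,1.75,-1.8,0,0, 8.5,1.75,-1.8,0,0, 8.5,1.75,-1.8,0,0, 8.5,1.75,-1.8,0,0, 8.5,0,0,2,0, 8.5,0,0,2,0, 8.5,0,0,2,0, 8.5,0,0,0,0]' >/dev/null
python3 go.py .5483 .0305 .222
python3 - <<'E'
from h import *
p=shot('wrist','w1.png')
for q,z in [('cover_handle',.24),('cover',.214)]:
    for r in spotter.look_for(p,q)[:3]:
        uv=np.array(r['at'])*[640,480]; print(q,round(r['score'],2),uv.round(),atz(p,uv,z).round(4))
print(proj(p,[.5483,.0305,.24]))
E
```

```text
t 3.3667 pos [0.5465 0.0251 0.3197] phi 2.45 tilt [-0.007  0.001] F [ 0.3 -0.2 -0.5] w 0.0850647118706902 gf 0.0
tool cm [ 0.27 -0.52  9.77]
cover_handle 0.85 [559. 354.] [ 0.4827 -0.118   0.24  ]
cover_handle 0.73 [364. 350.] [0.4801 0.0005 0.24  ]
cover_handle 0.58 [321. 212.] [0.5652 0.0304 0.24  ]
cover 0.71 [557. 354.] [ 0.4656 -0.1336  0.214 ]
cover 0.67 [363. 347.] [ 0.4651 -0.0017  0.214 ]
[319.14246633 241.3363523 ]
```

View pics/w1.png

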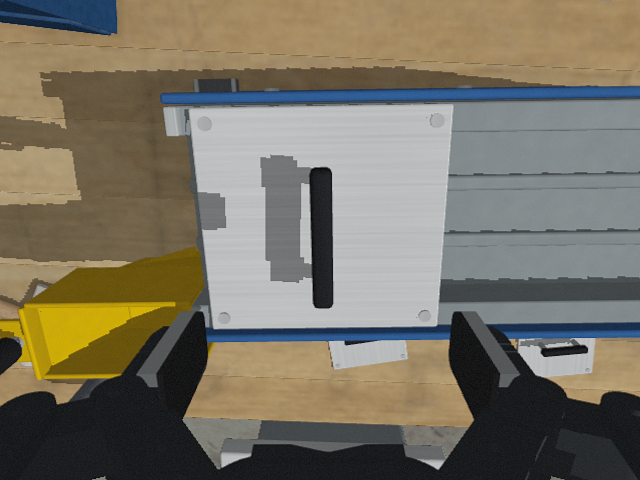

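The wrist view shows the handle centred at (321,238); the fit predicts (319,241), so the pose holds. The marks at (370,350) and (555,350) are pictures on paper.

```bash
python3 go.py .5483 .0305 .222;  python3 -m crank '[8.5,0,0,1.5,0, 8.5,0,0,1.5,0, 8.5,0,0,1.5,0, 8.5,0,0,1,0, 8.5,0,0,0,0, 8.5,0,0,0,0, 8.5,0,0,0,0, 8.5,0,0,0,0]' >/dev/null
python3 go.py .5483 .0305 .222
```

```text
t 3.5167 pos [0.5479 0.0248 0.3246] phi 2.43 tilt [ 0.002 -0.   ] F [-0.   0.1 -0.3] w 0.08489331053242632 gf 0.0
tool cm [ 0.05 -0.57 10.26]
t 4.1833 pos [0.5481 0.025  0.2697] phi 2.45 tilt [ 0.002 -0.   ] F [-0.1  0.4 -0.1] w 0.08488898699519266 gf 0.0
tool cm [ 0.03 -0.55  4.77]
```

Centre, lower, close.

```bash
python3 -m crank '[8.5,0,-0.55,0.6,0, 8.5,0,0,1.2,0, 8.5,0,0,1.2,0, 8.5,0,0,1.0,0, 8.5,0,0,0.7,0, 8.5,0,0,0,0, 5,0,0,0,0, 0,0,0,0,0]' 40 >/dev/null
python3 -m crank '[0,0,0,0,0, 0,0,0,0,0, 0,0,0,0,0, 0,0,0,0,0, 0,0,0,0,0, 0,0,0,0,0, 0,0,0,0,0, 0,0,0,0,0]'
python3 go.py .557 -.1725 .222
```

```text
time_s: 5.52
position: [0.5476, 0.0305, 0.2217]
tool_rot: [[0.999, 0.043, 0.001], [0.043, -0.999, -0.0], [0.001, 0.0, -1.0]]
ft_force: [-0.6, -0.4, 4.8]
grip_width: 0.0116
gripper_force: 40.3
t 5.5167 pos [0.5476 0.0305 0.2217] phi 2.44 tilt [ 0.001 -0.   ] F [-0.6 -0.4  4.8] w 0.01159790545469619 gf 40.28814196586609
tool cm [ 0.08 20.32 -0.03]
```

```bash
python3 -m crank '[0,0,0.8,0,0, 0,0,1.5,0,0, 0,0,1.5,0,0, 0,0,1.5,0,0, 0,0,1.5,0,0, 0,0,1.5,0,0, 0,0,1.5,0,0, 0,0,1.5,0,0]'
python3 -m crank '[0,0,1.5,0,0, 0,0,1.5,0,0, 0,0,1.5,0,0, 0,0,1.5,0,0, 0,0,1.2,0,0, 0,0,0.8,0,0, 0,0,0,0,0, 0,0,0,0,0]'
python3 go.py .557 -.1725 .222
```

```text
time_s: 6.18
position: [0.5524, -0.0826, 0.2217]
tool_rot: [[0.999, 0.043, 0.001], [0.043, -0.999, 0.001], [0.001, -0.001, -1.0]]
ft_force: [1.4, 6.1, 5.1]
grip_width: 0.0112
gripper_force: 40.5
time_s: 6.85
position: [0.5567, -0.1635, 0.2217]
tool_rot: [[0.999, 0.043, 0.003], [0.043, -0.999, -0.002], [0.003, 0.002, -1.0]]
ft_force: [5.2, -2.4, 2.9]
grip_width: 0.011
gripper_force: 40.2
t 6.85 pos [ 0.5567 -0.1635  0.2217] phi 2.44 tilt [ 0.003 -0.002] F [ 5.2 -2.4  2.9] w 0.010968097404769787 gf 40.19818067550659
tool cm [-0.01  0.9  -0.03]
```

```bash
python3 -m crank '[0,0,0.3,0,0, 0,0,0.3,0,0, 0,0,0.3,0,0, 0,0,0.2,0,0, 0,0,0.1,0,0, 0,0,0,0,0, 0,0,0,0,0, 0,0,0,0,0]'
python3 go.py .557 -.1725 .222
```

```text
time_s: 7.52
position: [0.5568, -0.1706, 0.2217]
tool_rot: [[0.999, 0.046, 0.002], [0.046, -0.999, 0.007], [0.002, -0.007, -1.0]]
ft_force: [3.3, 18.5, 6.2]
grip_width: 0.0111
gripper_force: 41.0
t 7.5167 pos [ 0.5568 -0.1706  0.2217] phi 2.65 tilt [0.002 0.007] F [ 3.3 18.5  6.2] w 0.011102765404851328 gf 41.00596368312836
tool cm [ 0.01  0.19 -0.03]
```

```bash
python3 -m crank '[0,0,-0.2,0,0, 3,0,0,0,0, 5,0,0,0,0, 5,0,0,0,0, 5,0,0,-1,0, 5,0,0,-3,0, 5,0,0,-3,0, 5,0,-2,-3,0]'
python3 -m crank '[5,0,-3,0,0, 5,0,-3,0,0, 5,0,-3,0,0, 5,0,-3,0,0, 5,0,-2,0,0, 5,0,0,0,0, 5,0,0,0,0, 5,0,0,0,0]' >/dev/null
python3 go.py .557 -.1725 .222
python3 - <<'E'
from h import *
p=shot('wrist','w2.png')
O=np.array([.5483,.0322]);c,s=np.cos(.0425),np.sin(.0425)
for q,z in [('bar',.195),('bar_center',.195),('marker_center',.189),('stick_center',.205),('cover_handle',.24),('cover',.214),('cup_knob',.236)]:
    for r in spotter.look_for(p,q)[:2]:
        uv=np.array(r['at'])*[640,480]; w=atz(p,uv,z); d=w[:2]-O
        print(q,round(r['score'],2),uv.round(),w.round(4),'rack',np.round([c*d[0]+s*d[1],-s*d[0]+c*d[1]],4))
E
```

```text
time_s: 8.18
position: [0.555, -0.1546, 0.3227]
tool_rot: [[0.999, 0.039, -0.001], [0.039, -0.999, -0.001], [-0.001, 0.001, -1.0]]
ft_force: [0.3, -0.3, 0.2]
grip_width: 0.0497
gripper_force: 0.0
t 8.85 pos [ 0.5493 -0.0131  0.3216] phi 2.42 tilt [ 0. -0.] F [-0.6  0.2 -0.3] w 0.049926661385590106 gf 0.0
tool cm [ 0.09 15.95  9.97]
bar 0.91 [262. 272.] [0.5118 0.031  0.195 ] rack [-0.0365  0.0004]
marker_center 0.86 [260. 221.] [0.5467 0.0333 0.189 ] rack [-0.0015  0.0011]
stick_center 0.88 [257. 157.] [0.5917 0.0323 0.205 ] rack [ 0.0434 -0.0017]
stick_center 0.46 [ 73. 322.] [0.4734 0.1601 0.205 ] rack [-0.0694  0.131 ]
cover_handle 0.76 [548. 220.] [ 0.5687 -0.1332  0.24  ] rack [ 0.0133 -0.1661]
cover_handle 0.69 [521. 357.] [ 0.4818 -0.1339  0.24  ] rack [-0.0735 -0.1631]
cover 0.8 [334. 354.] [ 0.4615 -0.0206  0.214 ] rack [-0.089  -0.0491]
cover 0.64 [549. 219.] [ 0.5629 -0.148   0.214 ] rack [ 0.0069 -0.1807]
cup_knob 0.84 [ 77. 318.] [0.4944 0.137  0.236 ] rack [-0.0494  0.107 ]
```

View pics/w2.png

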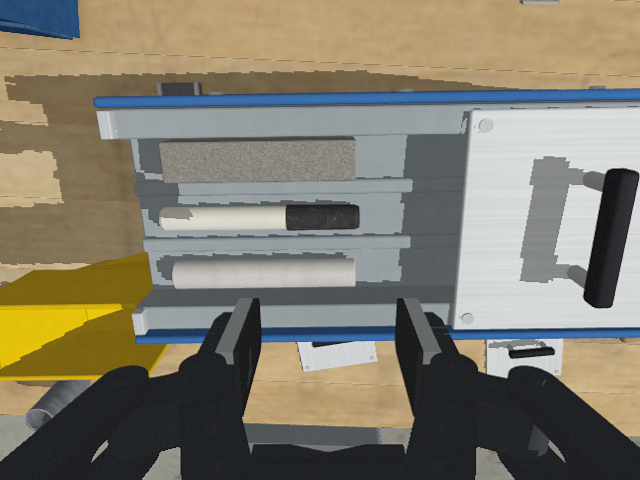

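The cover is fully back. The wrist view shows the stick in the far lane (258,158), the marker in the middle lane (260,217), and the bar in the near lane (264,273), rack x = -40 mm. Next, the cup knob.

```bash
python3 -m crank '[5,-1,-2.9,0,0, 5,-1,-2.9,0,0, 5,-1,-2.9,0,0, 5,-1,-2.9,0,0, 5,-1,-2.9,0,0, 5,-1,-2.9,0,0, 5,-1,-2.9,0,0, 5,-1,-2.9,0,0]' >/dev/null
python3 -m crank '[5,-1,-2.9,0,0, 5,0,0,0,0, 5,0,0,0,0, 5,0,0,0,0, 5,0,0,0,0, 5,0,0,0,0, 5,0,0,0,0, 5,0,0,0,0]' >/dev/null
python3 go.py .448 .246 .213
python3 - <<'E'
from h import *
p=shot('wrist','w3.png')
for r in spotter.look_for(p,'cup_knob')[:3]:
        uv=np.array(r['at'])*[640,480]; print(round(r['score'],2),uv.round(),atz(p,uv,.236).round(4),atz(p,uv,.221).round(4))
E
```

```text
t 10.5833 pos [0.4484 0.244  0.3213] phi 2.39 tilt [-0. -0.] F [-0.3  0.  -0.3] w 0.049699299434793016 gf 0.0
tool cm [-0.04 -0.2  10.83]
0.72 [418. 212.] [0.4684 0.195  0.236 ] [0.4647 0.1915 0.221 ]
```

View pics/w3.png

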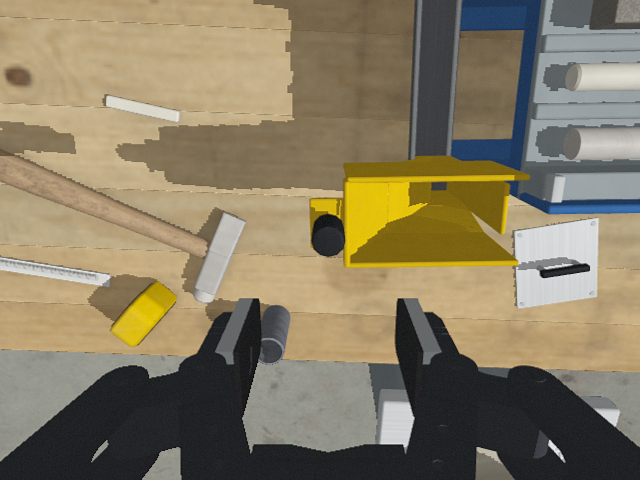

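The network hit was the cup body; the knob itself is at about (328,236), with its top at (328,229).

```bash
python3 - <<'E'
from h import *
p=shot('wrist')
print(atz(p,(328,236),.221),atz(p,(328,229),.236),proj(p,[.4478,.2434,.236]))
E
python3 go.py .448 .246 .213
```

```text
[0.4473683  0.24458552 0.221     ] [0.45630857 0.24497356 0.236     ] [330.1248709  243.38747783]
t 10.7333 pos [0.4483 0.2444 0.3213] phi 2.43 tilt [-0. -0.] F [-0.6  0.6  0.6] w 0.049871291630607446 gf 0.0
tool cm [-0.02 -0.16 10.83]
```

```bash
python3 -m crank '[5,0.25,0,1.8,0, 5,0,0,1.8,0, 5,0,0,1.8,0, 5,0,0,1.8,0, 5,0,0,1.5,0, 5,0,0,1.2,0, 5,0,0,0.8,0, 5,0,0,0,0]' 25 
python3 -m crank '[0,0,0,0,0, 0,0,0,0,0, 0,0,0,0,0, 0,0,0,0,0, 0,0,0,0,0, 0,0,0,0,0, 0,0,0,0,0, 0,0,0,0,0]'
python3 go.py .5003 .2473 .214
```

```text
time_s: 11.4
position: [0.4502, 0.2445, 0.213]
tool_rot: [[0.999, 0.043, -0.003], [0.043, -0.999, -0.001], [-0.003, 0.001, -1.0]]
ft_force: [0.5, 0.3, 0.7]
grip_width: 0.0499
gripper_force: 0.0
time_s: 12.07
position: [0.4511, 0.2442, 0.2153]
tool_rot: [[0.999, 0.043, 0.002], [0.043, -0.999, -0.001], [0.002, 0.001, -1.0]]
ft_force: [-0.7, -5.1, 4.7]
grip_width: 0.0191
gripper_force: 25.2
t 12.0667 pos [0.4511 0.2442 0.2153] phi 2.44 tilt [ 0.002 -0.001] F [-0.7 -5.1  4.7] w 0.019126758994635996 gf 25.231958627700806
tool cm [ 4.93 -0.1   0.14]
```

```bash
python3 -m crank '[0,0.6,0,0,0, 0,0.8,0,0,0, 0,0.8,0,0,0, 0,0.8,0,0,0, 0,0.8,0,0,0, 0,0.7,0,0,0, 0,0.4,0,0,0, 0,0,0,0,0]'
python3 -m crank '[0,0,0,0,0, 5,0,0,0,0, 5,0,0,0,0, 5,0,0,0,0, 5,0,0,-2,0, 5,0,0,-3,0, 5,0,1,-3,0, 5,0,2,-1.5,0]' >/dev/null
python3 -m crank '[3,0,3,0,0, 0,0,3,0,0, 0,0,3,0,0, 0,0,2,0,0, 0,0,0,0,0, 0,0,0,0,0, 0,0,0,0,0, 0,0,0,0,0]'
python3 - <<'E'
from h import *
p=shot('wrist','w4.png')
O=np.array([.5495,.0322]);c,s=np.cos(.0425),np.sin(.0425)
for q,z in [('bar',.195),('marker_center',.189),('stick_center',.205)]:
    for r in spotter.look_for(p,q)[:1]:
        uv=np.array(r['at'])*[640,480]; w=atz(p,uv,z); d=w[:2]-O
        print(q,round(r['score'],2),uv.round(),w.round(4),'rack',np.round([c*d[0]+s*d[1],-s*d[0]+c*d[1]],4))
E
```

```text
time_s: 12.73
position: [0.5008, 0.247, 0.2153]
tool_rot: [[0.999, 0.043, 0.003], [0.043, -0.999, 0.001], [0.003, -0.001, -1.0]]
ft_force: [2.2, -0.7, 3.0]
grip_width: 0.0192
gripper_force: 25.2
time_s: 14.07
position: [0.5055, 0.1079, 0.3092]
tool_rot: [[0.999, 0.044, -0.0], [0.044, -0.999, 0.0], [-0.0, -0.0, -1.0]]
ft_force: [-0.7, -0.1, 0.2]
grip_width: -0.0
gripper_force: 0.0
bar 0.68 [453. 224.] [0.5115 0.0295 0.195 ] rack [-0.0381 -0.0011]
marker_center 0.58 [456. 162.] [0.5497 0.0308 0.189 ] rack [ 0.0002 -0.0014]
stick_center 0.79 [470.  93.] [0.5898 0.0331 0.205 ] rack [ 0.0403 -0.0008]
```

View pics/w4.png

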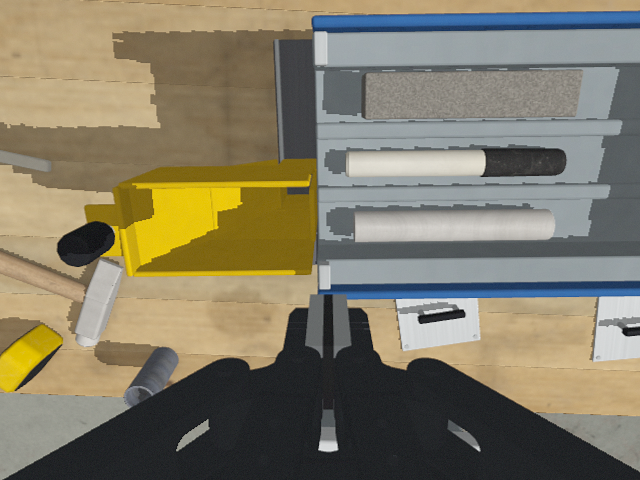

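The mouth at the exit edge is centred at about row 226 and the bar is at row 224, so they line up. Next I'll go behind the bar.

```bash
python3 -m crank '[0,0,2.5,0,0, 0,0,2.5,0,0, 0,0,2.5,0,0, 0,0,2.5,0,0, 0,0,2.5,0,0, 0,0,2.5,0,0, 0,0.2,1.8,0,0, 0,0,0,0,0]' >/dev/null
python3 -m crank '[0,0,0,1.5,0, 0,0,0,1.5,0, 0,0,0,1.5,0, 0,0,0,1.5,0, 0,0,0,0,0, 0,0,0,0,0, 0,0,0,0,0, 0,0,0,0,0]' >/dev/null
python3 go.py .5143 -.0594 .189
```

```text
t 15.6 pos [ 0.5152 -0.0606  0.2504] phi 2.47 tilt [ 0.002 -0.001] F [-0.8  0.6 -0.5] w -0.00040902549318103733 gf 0.0
tool cm [-0.09 -0.13  6.14]
```

```bash
python3 -m crank '[0,-0.1,0,1.5,0, 0,0,0,1.5,0, 0,0,0,1.5,0, 0,0,0,1,0, 0,0,0,0.65,0, 0,0,0,0,0, 0,0,0,0,0, 0,0,0,0,0]' >/dev/null
python3 go.py .5143 -.0594 .189
python3 - <<'E'
from h import *
p=shot('wrist','w5.png')
E
```

```text
t 16.2667 pos [ 0.5142 -0.061   0.1888] phi 2.45 tilt [ 0.002 -0.001] F [0.1 0.5 0.1] w 0.00011384642853475493 gf 0.0
tool cm [ 0.01 -0.16 -0.02]
```

View pics/w5.png

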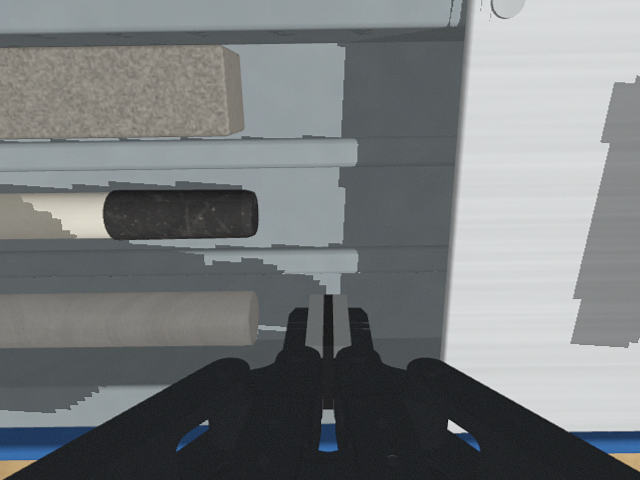

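The fingers sit behind the bar's end (260,318) with a gap, clear of everything. I'll push slowly.

```bash
python3 -m crank '[0,0,-0.5,0,0, 0,0,-0.5,0,0, 0,0,-0.5,0,0, 0,0,-0.5,0,0, 0,0,-0.5,0,0, 0,0,-0.5,0,0, 0,0,-0.5,0,0, 0,0,-0.5,0,0]'
python3 -m crank '[0,0,-0.5,0,0, 0,0,-0.5,0,0, 0,0,-0.5,0,0, 0,0,-0.5,0,0, 0,0,-0.5,0,0, 0,0,-0.5,0,0, 0,0,-0.5,0,0, 0,0,-0.5,0,0]'
python3 - <<'E'
from h import *
p=shot('wrist','w6.png')
for r in spotter.look_for(p,'bar')[:2]: print(r)
O=np.array([.5495,.0322]);c,s=np.cos(.0425),np.sin(.0425)
d=np.array(env.observe()['position'])[:2]-O;print([c*d[0]+s*d[1],-s*d[0]+c*d[1]])
E
```

```text
time_s: 16.98
position: [0.512, -0.0204, 0.1878]
tool_rot: [[0.999, 0.043, -0.0], [0.043, -0.999, -0.0], [-0.0, 0.0, -1.0]]
ft_force: [0.3, -0.0, 1.1]
grip_width: 0.0001
gripper_force: 0.3
time_s: 17.65
position: [0.5103, 0.0195, 0.1878]
tool_rot: [[0.999, 0.043, -0.0], [0.043, -0.999, 0.0], [-0.0, -0.0, -1.0]]
ft_force: [-0.6, -1.2, -0.0]
grip_width: -0.0001
gripper_force: 0.3
{'at': [0.2227, 0.6648], 'score': 0.73}
[np.float64(-0.039735698564340366), np.float64(-0.010664198743424579)]
```

View pics/w6.png

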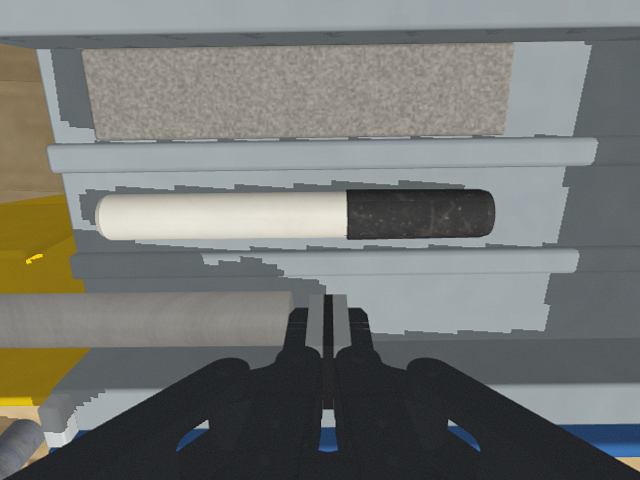

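The bar is in contact and protruding over the cup, with its centre at about rack y 62 mm. I have roughly 25–38 mm to go.

```bash
python3 -m crank '[0,0,-0.5,0,0, 0,0,-0.4,0,0, 0,0,-0.4,0,0, 0,0,-0.4,0,0, 0,0,-0.3,0,0, 0,0,-0.3,0,0, 0,0,-0.3,0,0, 0,0,-0.2,0,0]'
python3 -m crank '[0,0,-0.2,0,0, 0,0,-0.2,0,0, 0,0,-0.2,0,0, 0,0,-0.2,0,0, 0,0,-0.2,0,0, 0,0,0,0,0, 0,0,0,0,0, 0,0,0,0,0]'
python3 - <<'E'
from h import *
p=shot('wrist','w7.png'); q=shot('scene','s7.png')
for i in(p,q):
  for r in spotter.look_for(i,'bar')[:2]: print(r)
a=p['color'][:,:,::-1][100:,:460]; b=q['color'][:,:,::-1][175:355,235:385]
a=cv2.resize(a,(400,330));b=cv2.resize(b,(390,468),interpolation=cv2.INTER_CUBIC)
o=np.zeros((468,790,3),np.uint8);o[:330,:400]=a;o[:,400:]=b;cv2.imwrite('pics/z7.png',o)
E
```

```text
time_s: 18.42
position: [0.5091, 0.0474, 0.1878]
tool_rot: [[0.999, 0.043, -0.0], [0.043, -0.999, 0.0], [-0.0, -0.0, -1.0]]
ft_force: [-0.4, -0.4, -0.6]
grip_width: -0.0001
gripper_force: 0.0
time_s: 19.08
position: [0.5088, 0.057, 0.1878]
tool_rot: [[0.999, 0.043, 0.0], [0.043, -0.999, -0.0], [0.0, 0.0, -1.0]]
ft_force: [0.2, -0.5, -0.5]
grip_width: 0.0
gripper_force: 0.0
{'at': [0.2514, 0.5629], 'score': 0.71}
```

View pics/z7.png

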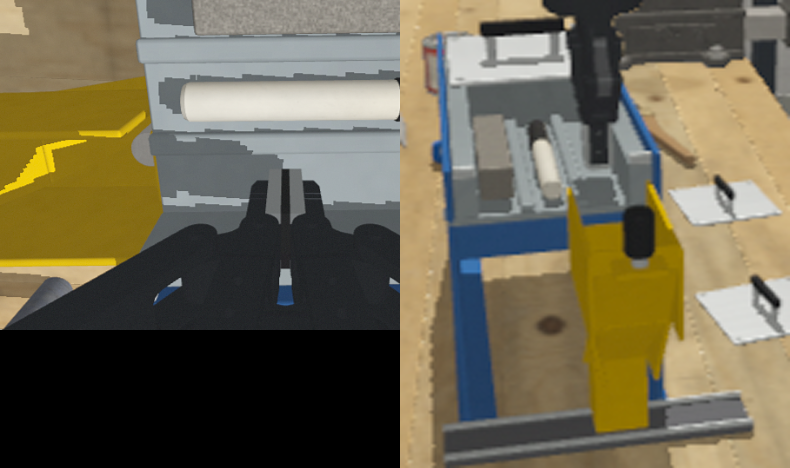

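The bar has tipped in: its round upper end shows inside the mouth near the exit edge, and its lane is empty. The marker and stick haven't moved. I'll check the number, then lift and fetch the cover.

```bash
cat > chk.py <<'E'
from h import *
O=np.array([.5495,.0322]);c,s=np.cos(.0425),np.sin(.0425)
def rk(w): d=w[:2]-O; return np.round([c*d[0]+s*d[1],-s*d[0]+c*d[1]],4)
def find(cam,L):
    p=shot(cam)
    for q,z in L:
        for r in spotter.look_for(p,q)[:3]:
            uv=np.array(r['at'])*[640,480]; print(cam,q,round(r['score'],2),uv.round(),'rack',rk(atz(p,uv,z)))
E
python3 -c "
from chk import *
find('wrist',[('bar',.145)]); find('side',[('bar',.145)])"
python3 -m crank '[0,0,0,-1.5,0, 0,0,0,-2.5,0, 3,0,0,-2.5,0, 5,0,0,-2.5,0, 5,0.5,2.5,-2,0, 5,0.5,3,0,0, 5,0.5,3,0,0, 5,0.5,3,0,0]' 40 >/dev/null
python3 -m crank '[5,0.5,3,0,0, 5,0.5,3,0,0, 5,0.5,3,0,0, 5,0.3,2.4,0,0, 5,0,0,0,0, 5,0,0,0,0, 5,0,0,0,0, 5,0,0,0,0]' >/dev/null
python3 go.py .5568 -.1706 .222
python3 -c "
from chk import *
find('wrist',[('cover_handle',.24),('cover',.214)]);find('side',[('bar',.145),('cover_handle',.24)])"
```

```text
wrist bar 0.55 [160. 269.] rack [-0.0387  0.1061]
side bar 0.68 [323. 305.] rack [-0.0369  0.114 ]
t 20.8167 pos [ 0.5564 -0.1691  0.2981] phi 2.52 tilt [0. 0.] F [ 0.3 -0.2  0.1] w 0.04997483428781905 gf 0.0
tool cm [0.03 0.16 7.61]
wrist cover_handle 0.95 [383. 377.] rack [-0.0713 -0.2321]
wrist cover_handle 0.67 [329. 214.] rack [ 0.0221 -0.2016]
wrist cover_handle 0.55 [175. 366.] rack [-0.0646 -0.1166]
wrist cover 0.92 [384. 373.] rack [-0.088  -0.2364]
wrist cover 0.72 [330. 214.] rack [ 0.0152 -0.2019]
wrist cover 0.43 [128. 235.] rack [ 0.0032 -0.0881]
side cover_handle 0.96 [353. 258.] rack [-0.1223  0.0718]
side cover_handle 0.63 [265. 191.] rack [ 0.0071 -0.1744]
side cover_handle 0.58 [333. 317.] rack [-0.0313  0.1877]
```

The bar top sits at rack (-39, 106) mm, so it is standing in the throat. The handle is right below the tool.

```bash
python3 -m crank '[5,0,0.1,1.5,0, 5,0,0,1.5,0, 5,0,0,1.5,0, 5,0,0,1.3,0, 5,0,0,1.1,0, 5,0,0,0.7,0, 5,0,0,0,0, 3,0,0,0,0]' 40
python3 -m crank '[0,0,0,0,0, 0,0,0,0,0, 0,0,0,0,0, 0,0,0,0,0, 0,0,0,0,0, 0,0,0,0,0, 0,0,0,0,0, 0,0,0,0,0]'
python3 go.py .5476 .0322 .222
```

```text
time_s: 21.78
position: [0.5567, -0.1711, 0.2221]
tool_rot: [[0.999, 0.043, 0.0], [0.043, -0.999, -0.0], [0.0, 0.0, -1.0]]
ft_force: [0.4, -0.3, 0.4]
grip_width: 0.0395
gripper_force: 0.0
time_s: 22.45
position: [0.5569, -0.1705, 0.2228]
tool_rot: [[0.999, 0.044, 0.002], [0.044, -0.999, 0.0], [0.002, -0.0, -1.0]]
ft_force: [-0.1, 6.0, 3.9]
grip_width: 0.0109
gripper_force: 40.2
t 22.45 pos [ 0.5569 -0.1705  0.2228] phi 2.51 tilt [0.002 0.   ] F [-0.1  6.   3.9] w 0.010853048652790742 gf 40.20375072956085
tool cm [ -0.04 -20.29   0.08]
```

```bash
python3 -m crank '[0,0,-0.8,0,0, 0,0,-1.4,0,0, 0,0,-1.4,0,0, 0,0,-1.4,0,0, 0,0,-1.4,0,0, 0,0,-1.4,0,0, 0,0,-1.4,0,0, 0,0,-1.4,0,0]'
python3 -m crank '[0,0,-1.4,0,0, 0,0,-1.4,0,0, 0,0,-1.4,0,0, 0,0,-1.4,0,0, 0,0,-1.2,0,0, 0,0,-0.8,0,0, 0,0,-0.6,0,0, 0,0,0,0,0]'
python3 -m crank '[0,0,-0.3,0,0, 0,0,-0.3,0,0, 0,0,-0.3,0,0, 0,0,-0.3,0,0, 0,0,-0.2,0,0, 0,0,0,0,0, 0,0,0,0,0, 0,0,0,0,0]'
python3 go.py .5476 .0322 .222
```

```text
time_s: 23.12
position: [0.5522, -0.0649, 0.2227]
tool_rot: [[0.999, 0.042, 0.002], [0.042, -0.999, -0.002], [0.002, 0.002, -1.0]]
ft_force: [-0.2, -4.8, 6.0]
grip_width: 0.0118
gripper_force: 40.3
time_s: 23.78
position: [0.5485, 0.0181, 0.2227]
tool_rot: [[0.999, 0.044, 0.002], [0.044, -0.999, -0.0], [0.002, 0.0, -1.0]]
ft_force: [-0.1, 1.4, 7.7]
grip_width: 0.011
gripper_force: 40.4
time_s: 24.45
position: [0.548, 0.0308, 0.2227]
tool_rot: [[0.999, 0.043, 0.002], [0.043, -0.999, -0.001], [0.002, 0.001, -1.0]]
ft_force: [-0.4, -3.1, 6.6]
grip_width: 0.0113
gripper_force: 40.4
t 24.45 pos [0.548  0.0308 0.2227] phi 2.44 tilt [ 0.002 -0.001] F [-0.4 -3.1  6.6] w 0.011307609979110466 gf 40.36274492740631
tool cm [-0.04 -0.14  0.07]
```

```bash
python3 -m crank '[0,0,-0.15,0,0, 0,0,-0.15,0,0, 0,0,-0.1,0,0, 0,0,-0.1,0,0, 0,0,0,0,0, 0,0,0,0,0, 0,0,0,0,0, 0,0,0,0,0]'
```

```text
time_s: 25.12
position: [0.5485, 0.0344, 0.2227]
tool_rot: [[0.999, 0.042, 0.003], [0.042, -0.999, -0.004], [0.003, 0.004, -1.0]]
ft_force: [3.1, -9.8, 4.2]
grip_width: 0.0114
gripper_force: 40.4
```

```bash
python3 -m crank '[0,0,-0.1,0,0, 0,0,-0.1,0,0, 0,0,0,0,0, 0,0,0,0,0, 0,0,0,0,0, 0,0,0,0,0, 0,0,0,0,0, 0,0,0,0,0]'
```

```text
time_s: 25.78
position: [0.5486, 0.0345, 0.2229]
tool_rot: [[0.999, 0.041, 0.004], [0.041, -0.999, -0.008], [0.003, 0.008, -1.0]]
ft_force: [2.9, -18.3, 5.3]
grip_width: 0.0114
gripper_force: 40.9
```

The cover is hard against the front stop. I'll relax, release, lift clear and check.

```bash
python3 -m crank '[0,0,0.2,0,0, 0,0,0.05,0,0, 3,0,0,0,0, 5,0,0,0,0, 5,0,0,0,0, 5,0,0,-1,0, 5,0,0,-2.5,0, 5,0,0,-3,0]' >/dev/null
python3 -m crank '[5,0,0,-3,0, 5,0,0,-3,0, 5,0,0,-1,0, 5,0,0,0,0, 5,0,0,0,0, 5,0,0,0,0, 5,0,0,0,0, 5,0,0,0,0]'
python3 -c "
from chk import *
find('wrist',[('cover_handle',.24),('bar',.145),('cup_knob',.221)]);find('side',[('bar',.145),('cover_handle',.24)])
p=shot('wrist')
g=cv2.cvtColor(p['color'],cv2.COLOR_RGB2GRAY)
m=((g<50)&(np.indices(g.shape)[0]<330)).astype(np.uint8)
n,_,st,ce=cv2.connectedComponentsWithStats(m)
for i in range(1,n):
    if st[i,4]>600: print(st[i],ce[i].round(),rk(atz(p,ce[i],.243)))"
```

```text
time_s: 27.12
position: [0.5475, 0.0352, 0.3557]
tool_rot: [[0.999, 0.043, -0.002], [0.043, -0.999, 0.0], [-0.002, -0.0, -1.0]]
ft_force: [0.1, 0.1, -0.1]
grip_width: 0.0501
gripper_force: 0.0
wrist cover_handle 0.95 [549. 339.] rack [-0.0836 -0.1506]
wrist cover_handle 0.76 [364. 330.] rack [-0.0766 -0.0216]
wrist cover_handle 0.6 [330. 200.] rack [0.0157 0.0025]
wrist bar 0.89 [214. 235.] rack [-0.0375  0.1041]
wrist cup_knob 0.61 [133. 252.] rack [-0.026   0.1398]
side bar 0.43 [322. 304.] rack [-0.035   0.1119]
side cover_handle 0.63 [331. 192.] rack [-0.1409 -0.1181]
side cover_handle 0.62 [356. 257.] rack [-0.1281  0.0726]
side cover_handle 0.6 [290. 256.] rack [0.0057 0.0204]
[  0   8 101  22 796] [40. 18.] [0.1184 0.161 ]
[  0  22 135  22 675] [60. 32.] [0.1115 0.1515]
[ 320  160   19  123 2151] [329. 221.] [0.0032 0.0026]
[   2  255   51   39 1304] [ 27. 274.] [-0.0332  0.2008]
[ 242  299  173   31 1408] [327. 313.] [-0.0613  0.0038]
[ 421  301  219    8 1037] [530. 305.] [-0.0555 -0.1328]
```

The handle is at rack (3, 2.6) mm, against the front stops. The bar stands in the cup at (-38, 104) mm and the gripper is clear, so I'm handing in.

```bash
python3 -c "
from rig import env
print(env.close_job())"
```

```text
the job is handed in; nothing more can be done
None
```

The job is done and handed in at about 27 s: I slid the cover to the rear stops, set the cup in front of the near lane (rack x = -40 mm), pushed the bar in so it stands in the cup, and slid the cover home; I did not touch the marker or stick.

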